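Unlock the spares compartment and chock the roller

ROBOT

A 7-joint arm with a two-finger parallel gripper is mounted at the origin on the work surface. World frame = base frame: x ahead of the robot, y to its left, z up, the work surface at z = 0. Lengths are in mm, angles in rad, forces in N, time in s.
With the tool pointing down it reaches from about 400 to 875 mm from the base axis. Payload 4.4 kg.
Tool frame: the origin (TCP) lies at the very end of the fingers, on their centre line; the grasp point (between the pads) lies 19 mm behind it; y points along the fingers, z is the direction in which the jaws open and shut, and the axes are right-handed (so a half turn about y gives the same grasp; the last joint's range is limited). The gripper opens to 85 mm and grips with 20 to 120 N. Pads are 22 mm wide; open, the fingers measure 114 mm over their backs; the gripper's body (76 mm by 85 mm) begins 54 mm behind the grasp point. The pads swing forward as they close: fully open they stand 13 mm farther back than shut.
Start: joints at [1.235, 0.628, 0.038, 1.517, -0.027, 0.996, -0.02], TCP at [173.278, -626.492, 231.313] pointing down, gripper open.
Joint ranges: [-3.06, 3.06], [-0.37, 2.12], [-1.25, 1.32], [0.18, 2.47], [-1.1, 4.24], [0.23, 1.98], [-2.94, 2.94]. Speed limits (rad/s): [2.57, 2.57, 3.14, 3.14, 3.14, 3.14, 3.14].

INTERFACE

Orientations are given as [roll, pitch, yaw] about the fixed x, y, z axes, in that order (R = Rz(yaw) Ry(pitch) Rx(roll)).
In Python, from cell import * gives the robot as it stands.
- The arm moves only by the tool apply_moves, never from a script. Its argument "targets" is a list of rows, each a list of 6 numbers: the shift along the tool's x, y, z in units of 40 mm (1.0 is 40 mm), then the turn, a rotation vector about the tool's x, y, z in units of 8 degrees (1.0 is 8 degrees). A call has 1 to 12 rows; each row shifts and turns the commanded pose from where the row before left it, along the tool's axes as they then stand; what a row does not reach is not made up. A row lasts 1/8 s, in which the tool goes at most 62.5 mm and 10.7 degrees, less where a joint would pass 70% of its speed; a pose out of reach is approached as far as the arm can. A call is refused whole if a number of a shift passes 1 or a number of a turn 1, either way. A call with a gripper value outside its range is refused whole. "jaw" is the gripper command: -1 is shut, 1 is fully open, values between are in proportion, set as the call begins (left out, the last holds). The fingers move at their own pace and stop on an object; the grip force is fixed at half the most. Time passes only in rows, so rows that do not move let the fingers close. It gives the time, the measured TCP pose, the force and the opening at its end, in the units of the state.
- read_state(): the state, without advancing time (a new reading comes with each control period).
- get_image(name): name is "side" or "top"; returns the picture (400x640x3 uint8, red, green, blue); there is no depth.
- calibration(name): a dict with "fx", "fy", "cx", "cy" (pixels), "world_from_camera" (4x4, takes a point from camera to world coordinates). Camera axes: x right, y down, z forward; pixel columns grow to the right and rows downward; lengths in mm; the calibration is good to about 2 mm. A picture is of the moment at which its call begins. calibration takes no time and is no camera call.
- finish_job(): hands the job in, once; it reports no verdict.
The state is a dict: "clock": time; "qpos": joint angles; "qd": joint speeds; "tau": joint torques, N m; "eef_pos": TCP position; "tool_rot": TCP orientation; "force": force on the tool from outside, world axes, zero at the start; "torque": the same for the moment, N m; "width": finger opening in mm.
Only numpy, scipy, OpenCV 4.12 (cv2) and the standard library are available. Lean on these libraries where they do the work, as an engineer would, in place of code of your own. Each camera call takes 0.05 s, during which the arm holds its last target. There are 200 camera calls.

TASK

The key-cutting machine's spare roller lies on the sloping stand and must be made safe against rolling. Turn the brass key in the blue compartment's latch a full quarter turn clockwise, swing the grey access panel open by its handle as far as it goes and leave it open, then take out the yellow wedge chock. Set the chock flat on the ramp and push it gently, thin edge first, snug against the middle of the roller's low side, square to the roller; leave it there without driving the roller up the ramp, and do not disturb the flask, the pail or the screwdriver.

Things in the scene. Friction and masses are not known exactly. Their poses are not given: they have to be found in the camera images.
- cabinet: Blue open-topped steel compartment, fixed, 220 (x) x 180 (y) x 100 mm high, walls 6 mm, inner floor 30 mm up. Origin: centre of its underside, on the bench; z up. The grey panel closes its top, hinged along the +y edge, free edge at -y. Key and handle stand 55 mm to the -y side of the centre: key at x +55 mm, handle at x -50 mm.
- panel (a joint): Grey access panel, 220 x 182 x 8 mm. Angle in rad: 0 shut (underside 100 mm above the bench), grows as its free edge swings up and over to the compartment's +y side, stop at 1.75, just past upright. Stiff hinge: stays where it is left; opening takes about 5 N at the handle. The latch cam blocks it until the key is turned past about 1.2 rad.
- panel_hinge (a point): Point on the panel's hinge line, at the middle of its length, 90 mm to the +y side of the compartment's centre and 100 mm above the bench. The hinge line runs along the compartment's x. Axes turn with the panel; at angle 0 they are the compartment's.
- panel_handle (a point): Centre of the handle's round steel grip bar: 12 mm diameter, 80 mm long, parallel to the hinge line, standing 35 mm (bar centre) above the panel's top face on two end posts, with free room under it. It lies 145 mm from the hinge line along the panel and 43 mm above the hinge line at angle 0. Axes turn with the panel.
- latch_key (a joint): Key in the cam latch. Angle in rad: 0 locked, grows clockwise seen from above the shut panel, stop at 1.571 (quarter turn, released). It starts between 0 and 0.25. It has friction (about 0.08 N m) and stays where it is left.
- key_grip (a point): Centre of the brass key's bow, an upright flat plate 54 mm wide (along this point's y), 9 mm thick (along its x) and 38 mm tall (along its z), 41 mm above the panel's top face when shut; the turning axis is its z. The bow turns with the key. Free room of 22 mm below the bow to the panel.
- chock_center (a point): Loose yellow wedge chock, about 120 g, at first flat on the compartment's floor. 95 mm long (y), 45 wide (x), 42 tall (z); this point is its middle, 21 mm above its underside. Thin edge (3 mm) at its -y end; the face rises from there to full height at mid-length; the +y half is a plain block to grip across the 45 mm. When it touches the roller, the roller's axis is 62 mm from here along -y.
- ramp_bed (a point): Point on top of the fixed plywood stand (bed 200 mm wide, 220 long, sloping 8 degrees), under the roller's middle at the start. z: square to the bed, up; y: straight down the slope; x: level, along the roller. The bed goes on 160 mm down the slope. Two 2 mm high strips, 50 to 68 mm either side of the middle, just hold the roller at the start; the chock fits between them.
- roller_center (a point): Centre of the loose black rubber roller with two red bands: 60 mm diameter, 140 mm long, with 20 mm long, 22 mm thick steel journals at both ends, about 0.6 kg, lying level across the stand, its axis along ramp_bed's x. This point is on its axis; its axes turn as it rolls.
- flask: Blue vacuum flask standing on the bench, 68 mm diameter, 210 mm tall; origin at the centre of its underside. Leave alone.
- pail: White, red and green plastic pail with lid standing on the bench, 124 mm diameter, 132 mm tall; origin at the centre of its underside. Leave alone.
- screwdriver: Screwdriver lying on the bench, 170 mm long along its x. Leave alone.
There are look-alikes about, which are no part of the job. Of the things that look like the part that bears roller_center, the middle-sized one is meant.

How it is judged:
By the outcome, as a careful person would: the job done as asked, in the order asked, and still so for the second after the job is handed in, with the robot touching nothing.
It also fails if it takes over 72 s, if anything falls off the work surface, if the arm or the gripper's body presses on something with over 40 N, if the wrist force passes 120 N, or if a joint passes its speed limit or range.

## Working session

There is one attempt and no reset: what is moved stays moved. The work goes in short steps, Python scripts to look and compute and a tool call to move; the robot and the scene stay as the last step left them, time stands still between calls to the robot, and variables do not carry over. Pictures are saved under pics/ and viewed, about 8 in all and at most 12, crops included, and the job is handed in when it is done.

Besides the shell and the picture viewer there is one more tool, called after ">>>" as name(argument=value, ...) on one line, values as JSON. apply_moves: Moves the arm, as the interface text tells. Its arguments: {"type":"object","properties":{"targets":{"type":"array"},"jaw":{"type":"number"}},"required":["targets"]}

```bash
ls; mkdir -p pics
python3 - <<'E'
from cell import *
import cv2,numpy as np
np.set_printoptions(suppress=True,precision=2)
s=read_state();print(s)
for n in("side","top"):
    c=calibration(n);print(n,c)
    cv2.imwrite(f"pics/{n}0.png",get_image(n)[:,:,::-1])
E
```

```text
pics
{'clock': 0.0, 'qpos': array([ 1.24,  0.63,  0.04,  1.52, -0.03,  1.  , -0.02]), 'qd': array([-0., -0., -0., -0.,  0.,  0.,  0.]), 'tau': array([  0.  , -56.34,   1.23, -19.34,   0.01,   0.01,   0.  ]), 'eef_pos': array([ 173.13, -625.89,  230.41]), 'tool_rot': array([-1.57,  0.  , -2.87]), 'force': array([ 0.13, -0.19,  0.36]), 'torque': array([ 0.01, -0.  , -0.05]), 'width': 85.48429021634482}
side {'fx': 488.8179992200383, 'fy': 488.8179992200383, 'cx': 309.49029968004754, 'cy': 206.406572581959, 'world_from_camera': array([[ -0.95,  -0.19,   0.26, 198.83],
       [ -0.32,   0.55,  -0.77, 995.16],
       [  0.01,  -0.81,  -0.58, 914.31],
       [  0.  ,   0.  ,   0.  ,   1.  ]])}
top {'fx': 410.3919374648098, 'fy': 410.3919374648098, 'cx': 320.3441933299048, 'cy': 204.72335214591237, 'world_from_camera': array([[   0.01,   -0.99,    0.13,  425.47],
       [  -1.  ,   -0.01,    0.  ,  -44.83],
       [  -0.  ,   -0.13,   -0.99, 1068.78],
       [   0.  ,    0.  ,    0.  ,    1.  ]])}
```

View pics/side0.png

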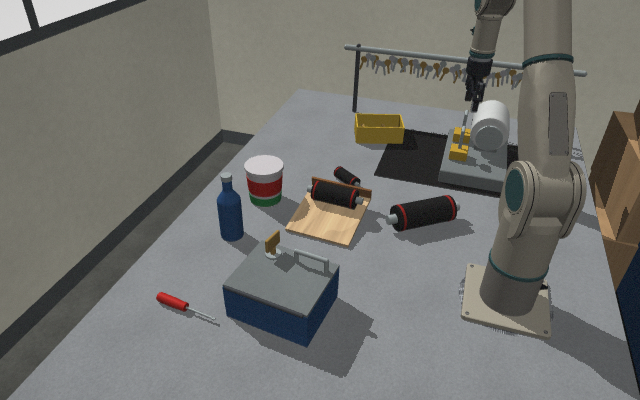

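View pics/top0.png

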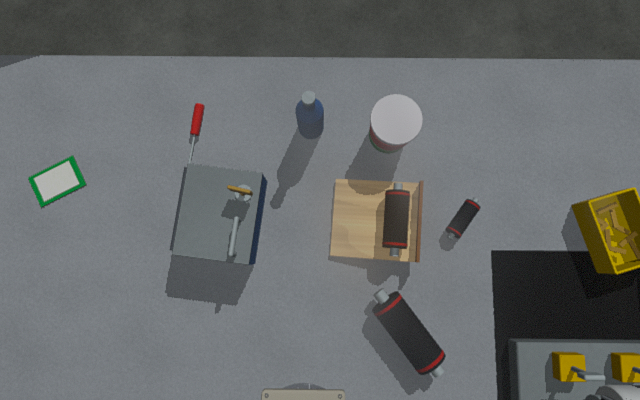

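The top view shows the cabinet's panel at about (220,215), with the key bow at (238,190) and the handle at (234,235). The stand is at (375,220).

There are three candidate rollers: on the stand (396,218), large on the bench (410,335), and small on the bench (463,218). The one on the stand is middle-sized and lies on the slope, so it fits. I'll confirm it in a crop.

```bash
cat > h.py <<'E'
from cell import *
import cv2,numpy as np
from scipy.spatial.transform import Rotation as R
np.set_printoptions(suppress=True,precision=2)
def ray(n,uv):
    c=calibration(n);T=np.array(c["world_from_camera"])
    d=T[:3,:3]@np.array([(uv[0]-c["cx"])/c["fx"],(uv[1]-c["cy"])/c["fy"],1.]);return T[:3,3],d/np.linalg.norm(d)
def onz(n,uv,z):
    o,d=ray(n,uv);return o+d*(z-o[2])/d[2]
def proj(n,p):
    c=calibration(n);T=np.array(c["world_from_camera"]);q=T[:3,:3].T@(np.asarray(p)-T[:3,3])
    return np.array([c["fx"]*q[0]/q[2]+c["cx"],c["fy"]*q[1]/q[2]+c["cy"]])
def tri(a,b):
    (o1,d1),(o2,d2)=ray("side",a),ray("top",b)
    s=np.linalg.lstsq(np.c_[d1,-d2],o2-o1,rcond=None)[0];p,q=o1+d1*s[0],o2+d2*s[1]
    return (p+q)/2,np.linalg.norm(p-q)
def crop(im,x0,y0,x1,y1,k,f):
    cv2.imwrite(f,cv2.resize(im[y0:y1,x0:x1,::-1],None,fx=k,fy=k,interpolation=cv2.INTER_CUBIC))
def tool(s=None):
    s=s or read_state();return np.array(s["eef_pos"]),R.from_euler("xyz",s["tool_rot"]).as_matrix()
def go(p,Rg=None,p0=None,R0=None):
    "units of move to reach p (world, TCP) with orientation Rg, from the current state"
    if p0 is None:p0,R0=tool()
    t=R0.T@(np.asarray(p)-p0)/40
    r=np.zeros(3) if Rg is None else R.from_matrix(R0.T@Rg).as_rotvec()/np.radians(8)
    return t,r
E
python3 - <<'E'
from h import *
t=cv2.imread("pics/top0.png")[:,:,::-1];s=cv2.imread("pics/side0.png")[:,:,::-1]
crop(t,168,95,434,275,3,"pics/tc.png");crop(s,210,150,400,345,3,"pics/sc.png")
print(tool())
E
```

```text
(array([ 173.12, -625.92,  230.49]), array([[-0.96, -0.  ,  0.27],
       [-0.27,  0.  , -0.96],
       [ 0.  , -1.  , -0.  ]]))
```

View pics/tc.png

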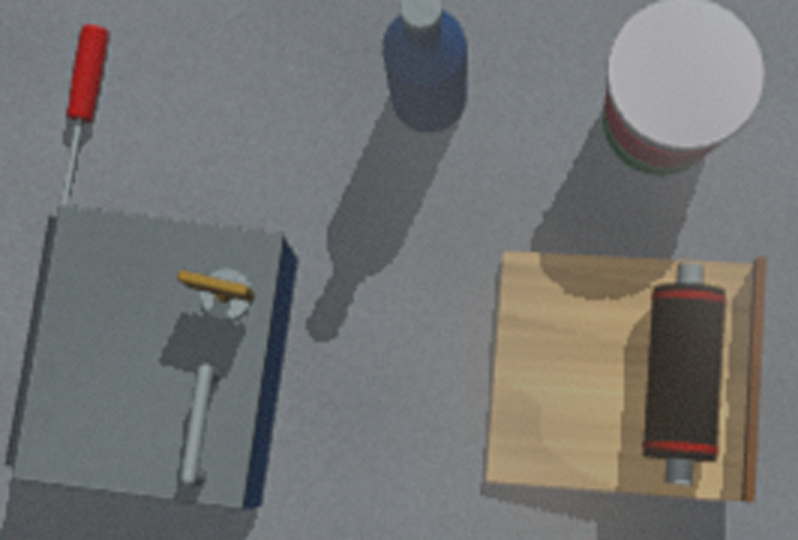

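View pics/sc.png

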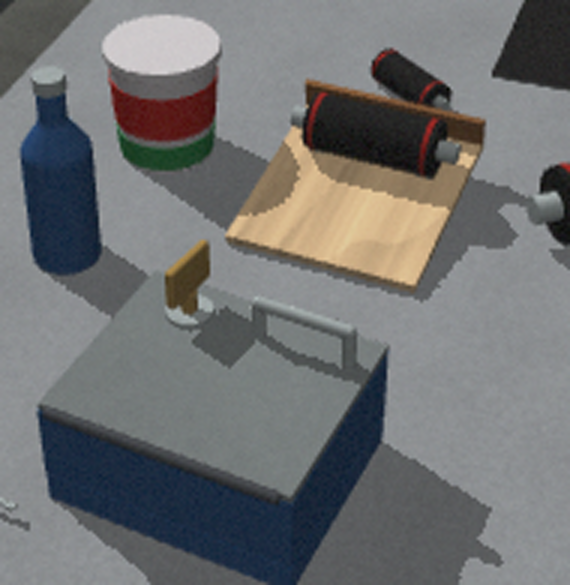

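```bash
cat > pose.py <<'E'
from h import *
T=lambda u,v:(168+u/3-.33,95+v/3-.33)
S=lambda u,v:(210+u/3-.33,150+v/3-.33)
E
python3 - <<'E'
from pose import *
c=[onz("top",T(*q),108)[:2] for q in[(284,236),(245,508),(12,480),(58,208)]]  # free+x free-x hinge-x hinge+x
c=np.array(c);print("corners",c,"edges",[np.linalg.norm(c[i]-c[i-3]) for i in range(4)])
ex=(c[0]-c[1])+(c[3]-c[2]);print("yaw cab",np.degrees(np.arctan2(ex[1],ex[0])),"mean",c.mean(0))
k=onz("top",T(204,0*0+367),151);m=onz("top",T(190,478),151);print("handle",k,m,np.linalg.norm(k-m),(k+m)/2)
a=onz("top",T(180,273),168);b=onz("top",T(253,294),168);print("key",a,b,np.degrees(np.arctan2(*(b-a)[1::-1])),(a+b)/2)
for n,s,t in[("hinge-x",(292,502),(12,480)),("hinge+x",(40,408),(58,208)),("free-x",(387,348),(245,508)),
  ("ramp low+x",(228,238),(503,252)),("ramp low-x",(415,287),(487,484)),("roll journ+x",(300,115),(691,275)),("journ-x",(450,152),(679,470)),
  ("board+x",(306,82),(761,258)),("board-x",(485,121),(754,500)),("handle+x",(258,302),(206,370)),("handle-x",(350,329),(190,476)),("pail",(162,47),(686,74)),("flask",(47,78),(422,8))]:
    print(n,*tri(S(*s),T(*t)))
for q in[(653,287),(725,290),(717,460),(643,456)]:print("rollcorner",onz("top",T(*q),75))
E
```

```text
corners [[623.71  97.44]
 [409.42 121.44]
 [428.98 302.81]
 [644.62 278.39]] edges [np.float64(215.63556212574062), np.float64(182.42988606783743), np.float64(217.0141581246864), np.float64(182.1550080461175)]
yaw cab -6.426746157861859 mean [526.68 200.02]
handle [514.32 148.14 151.  ] [431.68 155.45 151.  ] 82.9603454677833 [473.  151.8 151. ]
key [582.57 164.99 168.  ] [567.35 110.27 168.  ] -105.54481668632307 [574.96 137.63 168.  ]
hinge-x [430.14 305.91 100.27] 2.3203186594995553
hinge+x [646.6  280.87 101.04] 0.8011694123769005
free-x [410.56 123.26  99.15] 2.6442379098304816
ramp low+x [632.09 -80.22   5.47] 0.8782256165430975
ramp low-x [432.26 -67.11   7.24] 4.12522025769579
roll journ+x [ 605.69 -233.51   63.18] 4.429712262778056
journ-x [ 442.65 -222.48   61.06] 0.600070896210323
board+x [ 619.02 -290.78   67.77] 3.0306069232744886
board-x [ 419.63 -281.36   67.32] 0.3534797780347425
handle+x [513.86 149.04 140.08] 1.5378054732821593
handle-x [433.76 157.61 141.94] 1.088326388580834
pail [ 756.15 -220.61  123.63] 2.445799163394759
flask [777.14 -12.66 202.65] 2.8350828881617036
rollcorner [ 591.15 -200.57   75.  ]
rollcorner [ 589.27 -259.35   75.  ]
rollcorner [ 451.   -250.55   75.  ]
rollcorner [ 453.57 -191.2    75.  ]
```

The enlarged crops confirm it: the banded roller on the stand is the middle-sized one. The handle and key positions agree with the cabinet pose, centre about (527,201), yaw -6.4°. The key starts at about 0.16 rad. I'll move toward the key.

>>> apply_moves(targets=[[-0.92,0,-0.97,0,0,0],[-0.92,0,-0.97,0,0,0],[-0.92,0,-0.97,0,0,0],[-0.92,0,-0.97,0,0,0],[-0.92,0,-0.97,0,0,0],[-0.92,0,-0.97,0,0,0],[-0.92,0,-0.97,0,0,0],[-0.92,0,-0.97,0,0,0],[-0.92,0,-0.97,0,0,0],[-0.92,0,-0.97,0,0,0],[-0.92,0,-0.97,0,0,0],[-0.92,0,-0.97,0,0,0]], jaw=0)

```text
clock: 1.6
eef_pos: [475.3, -58.5, 231.2]
tool_rot: [-1.571, -0.0, -2.872]
force: [0.4, -0.1, 0.6]
width: 42.8
```

>>> apply_moves(targets=[[0,0,0,0,-0.91,0],[0,0,0,0,-0.91,0],[0,0,0,0,-0.91,0],[0,0,0,0,-0.91,0],[0,0,0,0,-0.91,0],[0,0,0,0,-0.91,0],[0,0,0,0,-0.91,0],[0,0,0,0,-0.98,0]])

```text
clock: 2.6
eef_pos: [474.5, -60.1, 231.1]
tool_rot: [-1.571, -0.0, -1.841]
force: [-0.5, 0.1, -0.3]
width: 42.8
```

Run:
```python
from h import *
s=read_state();print(s["clock"],s["qpos"],s["width"]);p,M=tool();print(p,M)
a=np.radians(-15.5);z=np.array([np.cos(a),np.sin(a),0]);y=np.array([0,0,-1.]);Rg=np.c_[np.cross(y,z),y,z]
print(go([575.3,139,132],Rg))
```

```text
2.6 [ 0.3   0.4  -0.32  1.97  0.17  0.79 -0.38] 42.846440626683076
[474.52 -60.07 231.06] [[-0.27 -0.    0.96]
 [-0.96  0.   -0.27]
 [ 0.   -1.   -0.  ]]
(array([-5.47,  2.47,  1.1 ]), array([0., 0., 0.]))
```

>>> apply_moves(targets=[[-0.91,0,0.18,0,0,0],[-0.91,0,0.18,0,0,0],[-0.91,0,0.18,0,0,0],[-0.91,0,0.18,0,0,0],[-0.91,0,0.19,0,0,0],[-0.92,0,0.19,0,0,0],[0,0.6,0,0,0,0],[0,0.6,0,0,0,0],[0,0.6,0,0,0,0],[0,0.65,0,0,0,0],[0,0,0,0,0,0]])

```text
clock: 3.98
eef_pos: [574.7, 137.9, 131.3]
tool_rot: [-1.575, -0.003, -1.845]
force: [-0.4, 0.4, 0.6]
width: 42.9
```

>>> apply_moves(targets=[[0,0,0,0,0,0],[0,0,0,0,0,0],[0,0,0,0,0,0],[0,0,0,0,0,0]], jaw=-1)

```text
clock: 4.47
eef_pos: [574.5, 139.8, 134.5]
tool_rot: [-1.574, -0.0, -1.845]
force: [-5.6, 2.2, 4.6]
width: 8.2
```

>>> apply_moves(targets=[[0,0,0,0,0.85,0],[0,0,0,0,0.85,0],[0,0,0,0,0.85,0],[0,0,0,0,0.85,0],[0,0,0,0,0.85,0],[0,0,0,0,0.85,0],[0,0,0,0,0.85,0],[0,0,0,0,0.85,0],[0,0,0,0,0.85,0],[0,0,0,0,0.85,0],[0,0,0,0,0.85,0],[0,0,0,0,0.85,0]])

```text
clock: 5.98
eef_pos: [571.2, 144.8, 134.5]
tool_rot: [-1.576, -0.01, 3.015]
force: [-11.8, 9.5, 8.3]
width: 8.1
```

Run:
```python
from h import *
s=read_state();print(s["clock"],s["qpos"],s["force"],s["torque"],s["width"]);p,M=tool();print(p,np.degrees(np.arctan2(M[1,2],M[0,2])))
```

```text
5.975 [-0.37  0.67  0.13  1.78 -0.13  0.71 -1.87] [-11.76   9.53   8.25] [1.89 2.33 0.14] 8.11843893781798
[571.25 144.76 134.46] -97.28470742241566
```

>>> apply_moves(targets=[[0.06,0,-0.06,0,0.35,0],[0.06,0,-0.06,0,0.35,0],[0,0,0,0,0,0]])

```text
clock: 6.35
eef_pos: [571.1, 145.1, 134.6]
tool_rot: [-1.57, -0.002, 2.924]
force: [-5.4, 0.0, 6.5]
width: 7.9
```

Run:
```python
from h import *
s=read_state();print(s["clock"],s["qpos"],s["force"],s["torque"],s["width"]);p,M=tool();print(p,np.degrees(np.arctan2(M[1,2],M[0,2])))
```

```text
6.35 [-0.4   0.67  0.16  1.78 -0.15  0.7  -1.94] [-5.43  0.01  6.47] [-0.07  1.12  1.91] 7.93378549422136
[571.06 145.13 134.6 ] -102.48509873106161
```

>>> apply_moves(targets=[[0,0,0,0,0,0],[0,0,0,0,0,0],[0,0,0,0,0,0],[0,-0.8,0,0,0,0],[0,-0.8,0,0,0,0],[0,-0.8,0,0,0,0],[0,0,0,0,-0.7,0]], jaw=0.2)

```text
clock: 7.22
eef_pos: [574.6, 144.3, 232.2]
tool_rot: [-1.573, 0.006, 3.015]
force: [-0.0, -0.1, -0.1]
width: 51.0
```

Run:
```python
from h import *
s=read_state();print(s["clock"],s["force"],s["width"]);p,M=tool();print(p,np.degrees(np.arctan2(M[1,2],M[0,2])))
a=np.radians(-96.4);z=np.array([np.cos(a),np.sin(a),0]);y=np.array([0,0,-1.]);Rg=np.c_[np.cross(y,z),y,z]
print(go([473,153,126],Rg))
crop(get_image("top"),168,135,308,280,4,"pics/t2.png")
```

```text
7.225 [-0.02 -0.15 -0.06] 50.97790864631756
[574.58 144.35 232.16] -97.2506071475237
(array([2.56, 2.64, 0.11]), array([ 0.02, -0.11, -0.04]))
```

View pics/t2.png

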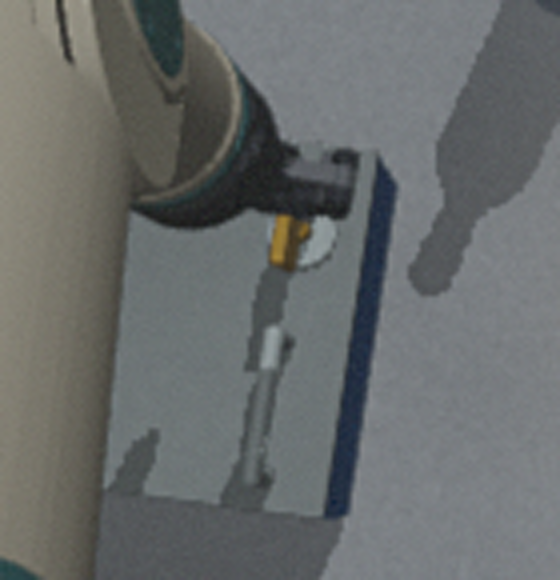

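The crop shows the bow at (286,242) now parallel to the handle bar, so the key is a full quarter turn. Next is the handle.

>>> apply_moves(targets=[[0.85,0,0.04,0,-0.1,0],[0.85,0,0.04,0,0,0],[0.85,0,0.04,0,0,0],[0,0,0,0,0,0],[0,0.65,0,0,0,0],[0,0.65,0,0,0,0],[0,0.65,0,0,0,0],[0,0.65,0,0,0,0],[0,0,0,0,0,0]])

```text
clock: 8.4
eef_pos: [470.2, 150.7, 123.7]
tool_rot: [-1.569, -0.003, 3.026]
force: [0.2, 0.1, 0.7]
width: 51.6
```

>>> apply_moves(targets=[[0,0,0,0,0,0],[0,0,0,0,0,0],[0,0,0,0,0,0],[0,0,0,0,0,0]], jaw=-1)

```text
clock: 8.9
eef_pos: [472.5, 156.8, 126.8]
tool_rot: [-1.578, 0.004, 3.03]
force: [0.5, 10.4, -0.9]
width: 10.0
```

Run:
```python
from h import *
s=read_state();print(s["clock"],s["qpos"],s["force"],s["torque"],s["width"]);p,M=tool();print(p);print(M)
# arc: tool frame rows. hinge axis = cabinet x; rotation opening = -about ex (free edge at -y goes up)
ex=np.array([np.cos(np.radians(-6.4)),np.sin(np.radians(-6.4)),0])
g=p+M[:,1]*-19; h=None
ey=np.array([-ex[1],ex[0],0])
P0=g; H=g+145*ey-np.array([0,0,43.])
print("grasp",g,"hinge",H)
cp,cR=p,M;N=13
for i in range(1,N+1):
    th=1.8*i/N; ti=np.radians(45)*i/N
    G=H+R.from_rotvec(-th*ex).apply(P0-H); Rg=R.from_rotvec(-ti*ex).as_matrix()@M
    tp=G+19*Rg[:,1]
    t,r=go(tp,Rg,cp,cR);print(i,t.round(2),r.round(2),tp.round(0));cp,cR=tp,Rg
```

```text
8.9 [-0.45  0.57  0.12  2.05 -0.14  0.52 -1.92] [ 0.48 10.43 -0.91] [ 2.29 -0.13 -0.13] 9.982714301862934
[472.47 156.8  126.76]
[[-0.99  0.01 -0.11]
 [ 0.11  0.01 -0.99]
 [-0.   -1.   -0.01]]
grasp [472.38 156.67 145.76] hinge [488.54 300.77 102.76]
1 [-0.   -0.49 -0.16] [ 0.43 -0.   -0.  ] [473. 163. 146.]
2 [-0.   -0.47 -0.2 ] [ 0.43 -0.   -0.  ] [474. 172. 165.]
3 [-0.   -0.45 -0.23] [ 0.43 -0.   -0.  ] [475. 183. 182.]
4 [-0.   -0.43 -0.27] [ 0.43 -0.   -0.  ] [477. 196. 197.]
5 [-0.   -0.41 -0.3 ] [ 0.43 -0.   -0.  ] [479. 212. 210.]
6 [-0.   -0.38 -0.33] [ 0.43 -0.   -0.  ] [481. 229. 221.]
7 [-0.   -0.35 -0.36] [ 0.43 -0.   -0.  ] [483. 247. 229.]
8 [-0.   -0.32 -0.38] [ 0.43 -0.   -0.  ] [485. 266. 235.]
9 [-0.   -0.29 -0.41] [ 0.43 -0.   -0.  ] [487. 286. 238.]
10 [-0.   -0.25 -0.43] [ 0.43 -0.   -0.  ] [489. 305. 238.]
11 [-0.   -0.22 -0.45] [ 0.43 -0.   -0.  ] [491. 325. 235.]
12 [-0.   -0.18 -0.46] [ 0.43 -0.   -0.  ] [493. 344. 229.]
13 [-0.   -0.14 -0.48] [ 0.43 -0.   -0.  ] [495. 362. 221.]
```

>>> apply_moves(targets=[[0,-0.4,-0.22,0.43,0,0],[0,-0.47,-0.24,0.43,0,0],[0,-0.45,-0.26,0.43,0,0],[0,-0.43,-0.27,0.43,0,0],[0,-0.41,-0.3,0.43,0,0],[0,-0.38,-0.33,0.43,0,0]])

```text
clock: 9.65
eef_pos: [480.2, 221.6, 218.2]
tool_rot: [-1.197, 0.001, 3.022]
force: [0.1, -12.9, 6.5]
width: 9.8
```

```bash
cat > arc.py <<'E'
from h import *
s=read_state();print(s["clock"],s["qpos"],s["force"],s["torque"],s["width"]);p,M=tool();print(p,s["tool_rot"])
ex=np.array([np.cos(np.radians(-6.4)),np.sin(np.radians(-6.4)),0]);ey=np.array([-ex[1],ex[0],0])
H=np.array([488.5,300.8,101.]);g=p-19*M[:,1];d=g-H
a,z=-(d@ey),d[2];print("grasp",g,"r",np.hypot(a,z),"theta",np.arctan2(z,a)-np.arctan2(43,145))
E
python3 arc.py
```

```text
9.65 [-0.89  0.63  0.37  1.69  0.09  1.09 -2.3 ] [  0.08 -12.89   6.5 ] [-2.62 -0.16  0.22] 9.842404440739784
[480.17 221.64 218.18] [-1.2   0.    3.02]
grasp [480.98 228.53 235.87] r 153.19514259081214 theta 0.788376365959597
```

Run:
```python
from arc import *
cp,cR=p,M;N=8;t0=.79
for i in range(1,N+1):
    th=(1.83-t0)*i/N; ti=np.radians(12)*i/N
    G=H+R.from_rotvec(-th*ex).apply(g-H); Rg=R.from_rotvec(-ti*ex).as_matrix()@M
    tp=G+19*Rg[:,1]
    t,r=go(tp,Rg,cp,cR);print(i,t.round(2),r.round(2),tp.round(0));cp,cR=tp,Rg
```

```text
9.65 [-0.89  0.63  0.37  1.69  0.09  1.09 -2.3 ] [  0.08 -12.89   6.5 ] [-2.62 -0.16  0.22] 9.842404440739784
[480.17 221.64 218.18] [-1.2   0.    3.02]
grasp [480.98 228.53 235.87] r 153.19514259081214 theta 0.788376365959597
1 [ 0.   -0.36 -0.33] [0.19 0.   0.  ] [482. 239. 227.]
2 [ 0.   -0.32 -0.37] [0.19 0.   0.  ] [484. 258. 233.]
3 [ 0.   -0.28 -0.4 ] [0.19 0.   0.  ] [486. 277. 236.]
4 [ 0.   -0.24 -0.43] [0.19 0.   0.  ] [489. 296. 237.]
5 [ 0.   -0.19 -0.45] [0.19 0.   0.  ] [491. 315. 236.]
6 [ 0.   -0.14 -0.47] [0.19 0.   0.  ] [493. 334. 232.]
7 [ 0.   -0.09 -0.48] [0.19 0.   0.  ] [495. 352. 225.]
8 [ 0.   -0.04 -0.48] [0.19 0.   0.  ] [497. 369. 216.]
```

>>> apply_moves(targets=[[0,-0.36,-0.33,0.19,0,0],[0,-0.32,-0.37,0.19,0,0],[0,-0.28,-0.4,0.19,0,0],[0,-0.24,-0.43,0.19,0,0],[0,-0.19,-0.45,0.19,0,0],[0,-0.14,-0.47,0.19,0,0]])

```text
clock: 10.4
eef_pos: [494.5, 340.2, 235.3]
tool_rot: [-1.048, 0.006, 3.025]
force: [1.1, -3.7, 9.4]
width: 9.3
```

```bash
python3 arc.py
```

```text
10.4 [-1.01  0.81  0.37  1.32  0.09  1.43 -2.41] [ 1.14 -3.69  9.36] [-1.6  -0.14  0.17] 9.31159100473671
[494.55 340.21 235.27] [-1.05  0.01  3.03]
grasp [495.55 349.64 251.73] r 158.5940933555198 theta 1.5987137955385522
```

>>> apply_moves(targets=[[0,-0.09,-0.4,0.1,0,0],[0,-0.04,-0.35,0.1,0,0],[0,0,-0.2,0,0,0],[0,0,0,0,0,0]])

```text
clock: 10.9
eef_pos: [497.3, 363.1, 225.7]
tool_rot: [-0.996, 0.004, 3.015]
force: [-9.2, -22.5, 32.7]
width: 10.0
```

```bash
python3 arc.py
python3 - <<'E'
from h import *
a=get_image("side")[120:360,180:400];b=get_image("top")[110:290,100:300]
a=cv2.resize(a,None,fx=2,fy=2);b=cv2.resize(b,(390,351))
c=np.zeros((480,800,3),np.uint8);c[:,:400]=a[:,:400];c[:351,405:795]=b
cv2.imwrite("pics/open.png",c[:,:,::-1])
E
```

```text
10.9 [-1.02  0.89  0.37  1.22  0.09  1.51 -2.44] [ -9.21 -22.49  32.7 ] [-7.38  2.2  -0.66] 9.99483074954955
[497.28 363.15 225.71] [-1.    0.    3.01]
grasp [498.53 373.41 241.66] r 158.59681608221285 theta 1.7627708619845246
```

View pics/open.png

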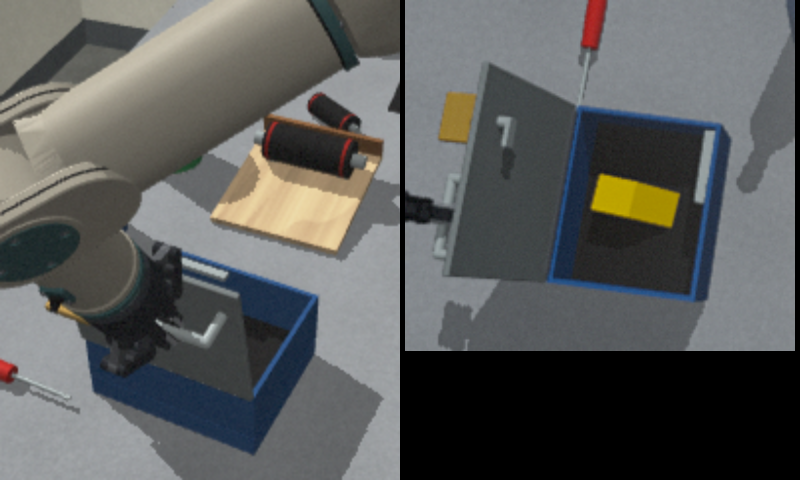

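>>> apply_moves(targets=[[0,0,0.25,0,0,0],[0,0,0.1,0,0,0]])

```text
clock: 11.25
eef_pos: [497.3, 362.9, 225.9]
tool_rot: [-1.023, 0.005, 3.025]
force: [3.5, -0.5, 2.9]
width: 9.7
```

>>> apply_moves(targets=[[0,0,0,0,0,0],[0,0,0,0,0,0],[0,0,0,0,0,0]], jaw=-0.45)

```text
clock: 11.62
eef_pos: [494.7, 366.0, 221.9]
tool_rot: [-1.024, -0.001, 3.028]
force: [0.4, 0.5, -0.3]
width: 23.7
```

>>> apply_moves(targets=[[0,-0.5,0,0,0,0],[0,-0.8,0,0,0,0],[0,-0.9,0,0,0,0],[0,-0.9,0,0,0,0],[0,-0.9,0,-0.5,0,0],[0,0,0,-1,0,0],[0,0,0,-1,0,0],[0,0,0,-0.9,0,0],[0,0,0,-0.8,0,0],[0,0,0,0,0,0]])

```text
clock: 12.88
eef_pos: [505.3, 445.5, 360.1]
tool_rot: [-1.609, 0.0, 3.024]
force: [0.4, 0.0, 1.0]
width: 23.3
```

```bash
python3 arc.py
python3 - <<'E'
from h import *
a=get_image("top");crop(a,215,155,285,265,5,"pics/tch.png")
m=cv2.inRange(cv2.cvtColor(a,cv2.COLOR_RGB2HSV),(22,150,90),(34,255,255));m[:155]=0;m[265:]=0;m[:,:240-40]=0;m[:,300:]=0
for c in cv2.findContours(m,cv2.RETR_EXTERNAL,cv2.CHAIN_APPROX_NONE)[0]:
    if cv2.contourArea(c)>100: print(cv2.contourArea(c),cv2.minAreaRect(c),cv2.approxPolyDP(c,2,True)[:,0].tolist())
E
```

```text
12.875 [-0.9   0.57  0.26  1.29 -0.17  1.28 -2.31] [0.38 0.03 1.03] [-0.06  0.03  0.03] 23.32492540728274
[505.27 445.5  360.14] [-1.61  0.    3.02]
grasp [505.17 444.77 379.13] r 313.62399931771284 theta 1.7628946204154865
708.0 ((218.27113342285156, 212.60708618164062), (41.664764404296875, 19.23670768737793), 12.804265975952148) [[200, 199], [200, 218], [236, 226], [240, 209]]
```

View pics/tch.png

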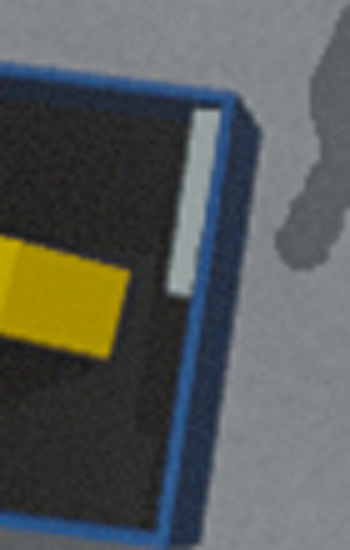

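Run:
```python
from h import *
a=get_image("top");b=get_image("side")
A=cv2.resize(a[180:250,180:270],None,fx=5,fy=5,interpolation=cv2.INTER_CUBIC)
B=cv2.resize(b[230:330,240:345],None,fx=3.3,fy=3.3,interpolation=cv2.INTER_CUBIC)
c=np.zeros((360,800,3),np.uint8);c[:350,:450]=A;c[:330,453:799]=B[:330,:346]
cv2.imwrite("pics/ch2.png",c[:,:,::-1])
m=cv2.inRange(cv2.cvtColor(a,cv2.COLOR_RGB2HSV),(22,150,60),(34,255,255));m[:190]=0;m[240:]=0;m[:,:192]=0;m[:,300:]=0
for c in cv2.findContours(m,cv2.RETR_EXTERNAL,cv2.CHAIN_APPROX_NONE)[0]:
    if cv2.contourArea(c)>100: print(cv2.contourArea(c),cv2.minAreaRect(c),cv2.approxPolyDP(c,2,True)[:,0].tolist())
```

```text
771.5 ((217.58987426757812, 212.4438018798828), (43.02312469482422, 19.63772964477539), 12.994616508483887) [[199, 200], [196, 217], [236, 226], [240, 209]]
```

View pics/ch2.png

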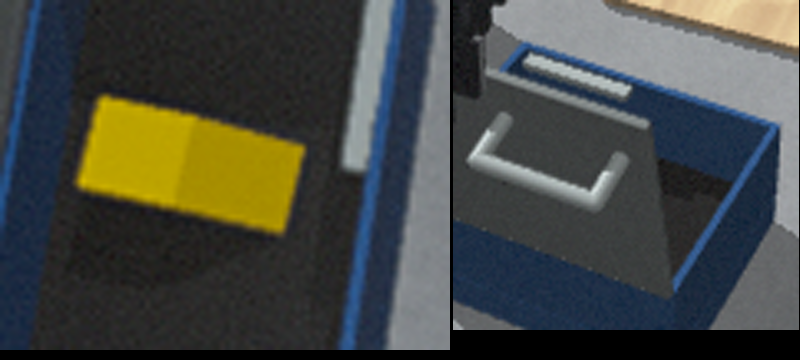

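Run:
```python
from h import *
q=lambda u,v:(180+u/5-.4,180+v/5-.4)
pts=[(98,95),(195,118),(305,147),(285,234),(178,208),(77,187)]
for name,zs in(("left block",(72,72,33,33,72,72)),("right block",(33,72,72,72,72,33))):
    P=np.array([onz("top",q(*p),z) for p,z in zip(pts,zs)]);c=(P[0]+P[2]+P[3]+P[5])/4
    L=((P[0]-P[2])+(P[5]-P[3]))[:2]/2;print(name,"centre",c[:2],"len",np.linalg.norm(L),"dir",np.degrees(np.arctan2(L[1],L[0])),
     "halves",np.linalg.norm((P[0]-P[1]+P[5]-P[4])[:2]/2),np.linalg.norm((P[1]-P[2]+P[4]-P[3])[:2]/2),"widths",[np.linalg.norm(P[i]-P[5-i]) for i in range(3)])
print(onz("top",(320,205),0))
```

```text
left block centre [533.89 212.74] len 96.59429122064962 dir 78.31144748788806 halves 50.03425640560075 46.56086685614618 widths [np.float64(46.171282330046), np.float64(44.79405264080673), np.float64(45.21021299161758)]
right block centre [534.35 214.74] len 117.7904809951584 dir 76.29430102653413 halves 62.69420323571995 55.09647100479063 widths [np.float64(47.977774091782976), np.float64(44.79405264080673), np.float64(43.507927321600995)]
[562.89 -40.45   0.  ]
```

Width and half-length agree only with the block end on the left (+y) and the thin edge at -y. That puts the chock centre at about (534,213) with its y axis at 78.3°. The handle contact showed vision y reading about 4-5 mm low, so I'll allow for that.

```bash
cat > gt.py <<'E'
from h import *
def down(deg):
    a=np.radians(deg);z=np.array([np.cos(a),np.sin(a),0]);y=np.array([0,0,-1.]);return np.c_[np.cross(y,z),y,z]
E
python3 - <<'E'
from gt import *
p,M=tool();print(go([537,233,360],down(-96.4)));print(go([537,233,360],down(-11.7))[1])
E
```

```text
(array([-1.42, -0.24,  5.28]), array([ 0.27, -0.  ,  0.01]))
[  0.23 -10.59  -0.2 ]
```

>>> apply_moves(targets=[[-0.24,-0.04,0.88,0.27,0,0],[-0.24,-0.04,0.88,0,0,0],[-0.24,0,0.88,0,0,0],[-0.24,0,0.88,0,0,0],[-0.24,0,0.88,0,0,0],[-0.24,0,0.88,0,0,0]], jaw=1)

```text
clock: 13.78
eef_pos: [538.2, 230.1, 360.1]
tool_rot: [-1.57, -0.001, 3.028]
force: [-0.8, -0.3, -0.4]
width: 85.4
```

>>> apply_moves(targets=[[0,0,0,0,-0.88,0],[0,0,0,0,-0.88,0],[0,0,0,0,-0.88,0],[0,0,0,0,-0.88,0],[0,0,0,0,-0.88,0],[0,0,0,0,-0.88,0],[0,0,0,0,-0.88,0],[0,0,0,0,-0.88,0],[0,0,0,0,-0.88,0],[0,0,0,0,-0.88,0],[0,0,0,0,-0.88,0],[0,0,0,0,-0.9,0]])

```text
clock: 15.28
eef_pos: [538.2, 231.1, 360.0]
tool_rot: [-1.572, -0.001, -1.774]
force: [0.2, 0.2, -0.6]
width: 85.2
```

Run:
```python
from gt import *
s=read_state();print(s["clock"],s["qpos"],s["width"]);p,M=tool();print(p);print(go([537,233,40],down(-11.7)))
```

```text
15.275 [-0.42  0.42 -0.05  1.51  0.02  1.21 -0.68] 85.16522233224046
[538.18 231.1  360.01]
(array([-0.05,  8.  , -0.03]), array([0.01, 0.01, 0.01]))
```

>>> apply_moves(targets=[[0,0.85,0,0,0,0],[0,0.85,0,0,0,0],[0,0.85,0,0,0,0],[0,0.85,0,0,0,0],[0,0.85,0,0,0,0],[0,0.85,0,0,0,0],[0,0.4,0,0,0,0],[0,0,0,0,0,0]])

```text
clock: 16.27
eef_pos: [537.5, 231.5, 139.5]
tool_rot: [-1.573, -0.001, -1.778]
force: [0.1, -0.2, -0.2]
width: 85.3
```

>>> apply_moves(targets=[[0,0.5,0,0,0,0],[0,0.5,0,0,0,0],[0,0.5,0,0,0,0],[0,0.5,0,0,0,0],[0,0.45,0,0,0,0],[0,0,0,0,0,0]])

```text
clock: 17.02
eef_pos: [537.6, 231.8, 42.1]
tool_rot: [-1.572, 0.0, -1.778]
force: [0.1, -0.2, 0.5]
width: 85.5
```

>>> apply_moves(targets=[[0,0,0,0,0,0],[0,0,0,0,0,0],[0,0,0,0,0,0],[0,0,0,0,0,0]], jaw=-1)

```text
clock: 17.52
eef_pos: [538.7, 232.3, 43.7]
tool_rot: [-1.569, 0.003, -1.779]
force: [-0.0, -0.1, 5.8]
width: 43.8
```

Run:
```python
from gt import *
s=read_state();print(s["clock"],s["force"],s["torque"],s["width"]);p,M=tool();print(p,np.degrees(np.arctan2(M[1,2],M[0,2])))
```

```text
17.525 [-0.03 -0.15  5.77] [-0.01  0.15  0.02] 43.81012696410105
[538.66 232.35  43.66] -11.909332587457964
```

>>> apply_moves(targets=[[0,-0.5,0,0,0,0],[0,-0.8,0,0,0,0],[0,-0.9,0,0,0,0],[0,-0.9,0,0,0,0],[0,-0.9,0,0,0,0]])

```text
clock: 18.15
eef_pos: [537.4, 231.5, 203.6]
tool_rot: [-1.571, 0.001, -1.779]
force: [1.0, 0.6, -1.2]
width: 44.0
```

```bash
cat > ramp.py <<'E'
from gt import *
yaw=np.radians(-3.7);sl=np.radians(8)
xb=np.array([np.cos(yaw),np.sin(yaw),0]);h=np.array([-xb[1],xb[0],0]);yb=h*np.cos(sl)-np.array([0,0,np.sin(sl)]);zb=np.cross(xb,yb)
Rg=np.c_[-yb,-zb,xb];B=np.array([522.2,-231.5,32.])
def tgt(y,z): return B+(y+17)*yb+(13.7+z)*zb   # chock centre at y down slope, underside z above the bed
E
python3 - <<'E'
from ramp import *
s=read_state();print(s["clock"],s["force"],s["width"],tool()[0]);p,M=tool()
print(tgt(90,60),go(tgt(90,60),Rg)); P=p+M@np.array([1.,0,0])*0
print(go(tgt(90,60))[0],go(tgt(90,60),Rg,tgt(90,60),M))
E
```

```text
18.15 [ 0.97  0.6  -1.16] 43.97206817880386 [537.42 231.53 203.6 ]
[ 529.7  -115.53   90.09] (array([8.53, 2.83, 1.6 ]), array([ 0.08, -1.02, -1.01]))
[8.53 2.83 1.6 ] (array([0., 0., 0.]), array([ 0.08, -1.02, -1.01]))
```

>>> apply_moves(targets=[[0.95,0,0.18,0,0,0],[0.95,0,0.18,0,0,0],[0.95,0,0.18,0,0,0],[0.95,0,0.18,0,0,0],[0.95,0,0.18,0,0,0],[0.95,0,0.18,0,0,0],[0.95,0,0.18,0,0,0],[0.95,0,0.17,0,0,0],[0.93,0,0.17,0,0,0],[0,0,0,0.04,-0.51,-0.5],[0,0,0,0.04,-0.51,-0.5],[0,0,0,0,0,0]])

```text
clock: 19.65
eef_pos: [529.9, -113.4, 201.8]
tool_rot: [-1.57, -0.137, -1.633]
force: [-0.5, 0.6, -1.1]
width: 44.2
```

Run:
```python
from ramp import *
print(go(tgt(90,50),Rg),tool()[0])
```

```text
(array([-0.33,  3.02, -0.  ]), array([-0.01,  0.02, -0.02])) [ 529.95 -113.35  201.81]
```

>>> apply_moves(targets=[[-0.08,0.75,0,0,0,0],[-0.08,0.75,0,0,0,0],[-0.08,0.75,0,0,0,0],[-0.08,0.75,0,0,0,0],[0,0,0,0,0,0]])

```text
clock: 20.27
eef_pos: [528.0, -119.7, 79.8]
tool_rot: [-1.574, -0.138, -1.637]
force: [-0.3, 0.1, -1.5]
width: 43.9
```

Run:
```python
from ramp import *
print(go(tgt(90,50),Rg),tool()[0])
a=get_image("top");b=get_image("side")
A=cv2.resize(a[170:275,320:430],None,fx=4,fy=4,interpolation=cv2.INTER_CUBIC)
B_=cv2.resize(b[165:255,280:380],None,fx=3.5,fy=3.5,interpolation=cv2.INTER_CUBIC)
c=np.zeros((420,800,3),np.uint8);c[:,:440]=A;c[:315,445:795]=B_
cv2.imwrite("pics/hover.png",c[:,:,::-1])
```

```text
(array([-0.07, -0.02,  0.03]), array([ 0.03, -0.01, -0.01])) [ 528.04 -119.71   79.79]
```

View pics/hover.png

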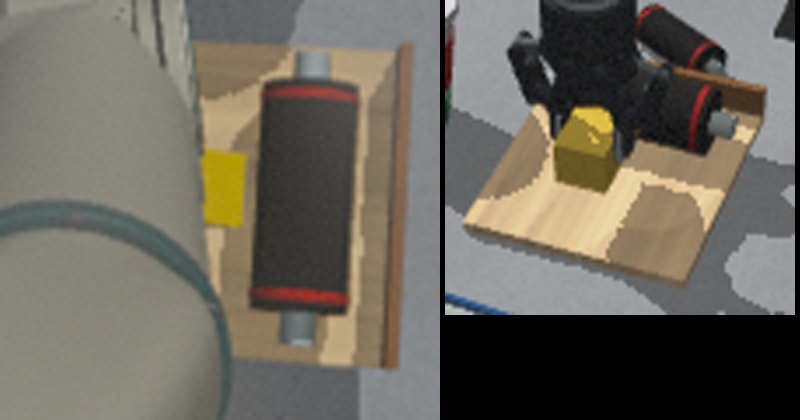

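Run:
```python
from ramp import *
p,M=tool();yc,zc,xc=-M[:,0],-M[:,1],M[:,2]
c=p-17*yc+7.3*zc
q=lambda u,v:np.array([320+u/4-.37,170+v/4-.37]);qs=lambda u,v:np.array([280+(u-445)/3.5-.36,165+v/3.5-.36])
for s,px in((1,(247,153)),(-1,(242,228))):
    e=c-47.5*yc-18*zc+s*22.5*xc;print("edge kin",e,"vision",onz("top",q(*px),e[2]))
for n,(y,z,s),px in(("rear top+x",(47.5,21,1),(557,144)),("rear bot+x",(47.5,-21,1),(556,181)),("rear bot-x",(47.5,-21,-1),(607,191)),("rear top-x",(47.5,21,-1),(612,155))):
    e=c+y*yc+z*zc+s*22.5*xc;print(n,"side kin",proj("side",e),"seen",qs(*px))
# roller silhouette
for px in((267,80),(357,87),(250,303),(345,312)):print(onz("top",q(*px),62))
# roller predicted silhouette centre
ax=B+30*zb;print("axis",ax,"proj",proj("top",ax)*4-np.array([1280,680]))
for d in(72,-72):print("lowedge?",proj("side",B+160*yb+np.sign(d)*100*xb),(np.array([467,685][d<0])-445)/3.5+280, [228,283][d<0]/3.5+165)
```

```text
edge kin [ 548.38 -186.39   80.38] vision [ 547.05 -189.71   80.38]
edge kin [ 503.47 -183.41   80.31] vision [ 501.47 -186.32   80.31]
rear top+x side kin [310.92 205.43] seen [311.64 205.78]
rear bot+x side kin [311.51 216.  ] seen [311.35 216.35]
rear bot-x side kin [325.92 219.69] seen [325.93 219.21]
rear top-x side kin [325.62 209.09] seen [327.35 208.93]
[ 595.12 -205.21   62.  ]
[ 591.29 -261.02   62.  ]
[ 457.08 -193.45   62.  ]
[ 452.22 -251.33   62.  ]
axis [ 522.47 -227.33   61.71] proj [302.58 195.43]
lowedge? [285.41 227.92] 286.2857142857143 230.14285714285714
lowedge? [348.63 244.74] 348.57142857142856 245.85714285714286
```

The hover picture shows the chock's thin edge at (244,190) in the left half and the roller's middle at (305,196). It is square and central to about 2 mm. Vision reads about 3 mm low in y against the arm. Lowering it now.

>>> apply_moves(targets=[[0,0.35,0.04,0,0,0],[0,0.35,0,0,0,0],[0,0.35,0,0,0,0],[0,0,0,0,0,0]])

```text
clock: 20.88
eef_pos: [530.1, -125.2, 38.5]
tool_rot: [-1.572, -0.139, -1.636]
force: [0.6, -0.2, -1.5]
width: 44.0
```

>>> apply_moves(targets=[[0,0.08,0,0,0,0],[0,0,0,0,0,0],[0,0,0,0,0,0]])

```text
clock: 21.25
eef_pos: [531.5, -125.5, 37.0]
tool_rot: [-1.569, -0.139, -1.636]
force: [-0.2, 0.1, -1.2]
width: 44.2
```

>>> apply_moves(targets=[[0,0.08,0,0,0,0],[0,0,0,0,0,0],[0,0,0,0,0,0]])

```text
clock: 21.62
eef_pos: [531.7, -126.0, 33.8]
tool_rot: [-1.569, -0.139, -1.636]
force: [0.7, 0.7, 2.5]
width: 44.1
```

>>> apply_moves(targets=[[0,0.08,0,0,0,0],[0,0,0,0,0,0],[0,0,0,0,0,0]])

```text
clock: 22.0
eef_pos: [531.7, -126.0, 33.7]
tool_rot: [-1.568, -0.139, -1.636]
force: [-4.7, 5.2, 32.7]
width: 43.9
```

>>> apply_moves(targets=[[0,-0.06,0,0,0,0],[0.1,0,0,0,0,0],[0.1,0,0,0,0,0],[0.1,0,0,0,0,0],[0.05,0,0,0,0,0],[0,0,0,0,0,0]])

```text
clock: 22.75
eef_pos: [532.3, -137.0, 35.4]
tool_rot: [-1.566, -0.135, -1.634]
force: [0.5, 6.7, 11.2]
width: 43.8
```

Run:
```python
from ramp import *
s=read_state();p,M=tool();print(s["clock"],s["force"]@np.c_[xb,yb,zb],s["torque"],p,(p-B)@np.c_[xb,yb,zb])
```

```text
22.75 [ 0.12  5.08 11.98] [ 1.29  0.17 -0.1 ] [ 532.26 -137.04   35.38] [ 3.95 93.52 16.56]
```

>>> apply_moves(targets=[[0,-0.015,0,0,0,0],[0.06,0,-0.02,0,0,0],[0.06,0,0,0,0,0],[0.06,0,0,0,0,0],[0,0,0,0,0,0]])

```text
clock: 23.38
eef_pos: [530.2, -145.6, 36.6]
tool_rot: [-1.568, -0.137, -1.635]
force: [0.3, 5.4, 7.3]
width: 43.9
```

```bash
cat > st.py <<'E'
from ramp import *
s=read_state();p,M=tool();print(s["clock"],s["force"]@np.c_[xb,yb,zb],s["torque"],p,(p-B)@np.c_[xb,yb,zb])
E
python3 st.py
```

```text
23.375 [-0.04  4.33  8.02] [ 0.99 -0.03 -0.03] [ 530.17 -145.59   36.56] [ 2.41 84.78 16.52]
```

>>> apply_moves(targets=[[0.03,0,0,0,0,0],[0,0,0,0,0,0]])

```text
clock: 23.62
eef_pos: [530.1, -146.5, 36.7]
tool_rot: [-1.568, -0.137, -1.635]
force: [0.1, 6.0, 8.8]
width: 44.0
```

>>> apply_moves(targets=[[0.03,0,0,0,0,0],[0,0,0,0,0,0]])

```text
clock: 23.88
eef_pos: [530.0, -147.6, 36.9]
tool_rot: [-1.568, -0.137, -1.635]
force: [0.2, 5.5, 7.4]
width: 43.8
```

```bash
python3 st.py
```

```text
23.875 [-0.19  4.42  8.06] [ 1.09  0.   -0.05] [ 530.   -147.6    36.86] [ 2.37 82.73 16.53]
```

```bash
cat > rol.py <<'E'
from ramp import *
def bands(a):
    hsv=cv2.cvtColor(a,cv2.COLOR_RGB2HSV);m=((hsv[...,0]<8)|(hsv[...,0]>172))&(hsv[...,1]>130)&(hsv[...,2]>60)
    out=[]
    for r0,r1 in((180,215),(230,260)):
        w=np.zeros(m.shape);w[r0:r1,378:416]=m[r0:r1,378:416];y,x=np.nonzero(w);out+=[len(x),x.mean(),y.mean(),x.min(),x.max()]
    return np.array(out)
def dark(a):  # left/right silhouette of the black body, subpixel, mean of rows
    g=cv2.cvtColor(a,cv2.COLOR_RGB2GRAY).astype(float);res=[]
    for r in range(196,212):
        row=g[r,372:414];i=int(row.argmin());t=70
        l=[k for k in range(i,0,-1) if row[k-1]>t>=row[k]];k=l[0];res.append(372+k-(row[k-1]-t)/0.0001*0-(t-row[k])/(row[k-1]-row[k]))
    return np.mean(res)
if __name__=="__main__":
    a0=cv2.imread("pics/top0.png")[:,:,::-1].copy();print(bands(a0))
    print(bands(np.ascontiguousarray(get_image("top"))));import os;os.system("python3 st.py")
E
python3 rol.py
```

```text
23.925 [-0.52  5.18  8.47] [ 1.16  0.05 -0.06] [ 529.96 -147.61   36.86] [ 2.33 82.72 16.54]
[ 38.   396.5  192.68 386.   407.    64.   395.42 243.38 383.   406.  ]
[ 31.   395.71 192.55 386.   404.    32.   400.53 243.75 395.   406.  ]
```

```bash
cat > rol.py <<'E'
from ramp import *
def bands(a):
    f=a.astype(float);w=np.clip(f[...,0]-1.6*np.maximum(f[...,1],f[...,2])-4,0,None)>0
    o=[]
    for r0,r1 in((183,203),(233,256)):
        y,x=np.nonzero(w[r0:r1,375:418]);o+=[len(x),x.min()+375,x.max()+375,x.mean()+375]
    return o
if __name__=="__main__":
    import os
    a0=cv2.imread("pics/top0.png")[:,:,::-1].copy();a=np.ascontiguousarray(get_image("top"))
    cv2.imwrite("pics/r_%d.png"%(1000*read_state()["clock"]),a[:,:,::-1])
    print(bands(a0));print(bands(a))
    g0,g=[cv2.cvtColor(i,cv2.COLOR_RGB2GRAY) for i in(a0,a)]
    for r in(200,206,230):print(g0[r,378:416:1].tolist());print(g[r,378:416:1].tolist())
    os.system("python3 st.py")
E
python3 rol.py
```

```text
23.975 [1.   5.1  9.27] [ 1.12  0.03 -0.01] [ 529.97 -147.6    36.85] [ 2.34 82.73 16.53]
[43, np.int64(386), np.int64(408), np.float64(397.5813953488372), 70, np.int64(383), np.int64(406), np.float64(395.0857142857143)]
[42, np.int64(387), np.int64(408), np.float64(397.85714285714283), 38, np.int64(395), np.int64(406), np.float64(400.07894736842104)]
[155, 158, 159, 154, 126, 114, 109, 61, 43, 50, 53, 55, 53, 57, 58, 58, 57, 59, 58, 62, 60, 62, 67, 67, 68, 66, 69, 72, 70, 70, 71, 99, 152, 147, 112, 109, 111, 110]
[128, 123, 124, 117, 120, 118, 97, 65, 48, 51, 53, 59, 47, 58, 60, 61, 60, 58, 60, 66, 65, 68, 67, 68, 68, 71, 75, 75, 72, 71, 77, 109, 161, 155, 121, 115, 120, 118]
[111, 106, 106, 108, 107, 105, 87, 48, 50, 47, 51, 49, 46, 50, 55, 57, 58, 53, 56, 56, 64, 60, 65, 62, 65, 63, 66, 68, 68, 67, 81, 127, 149, 142, 110, 106, 108, 109]
[129, 127, 123, 124, 119, 114, 76, 48, 50, 51, 51, 54, 56, 57, 52, 60, 59, 63, 64, 63, 65, 63, 65, 66, 72, 73, 71, 69, 72, 68, 86, 136, 160, 152, 118, 117, 116, 120]
[117, 115, 118, 117, 112, 64, 45, 48, 49, 49, 49, 49, 50, 48, 51, 54, 51, 50, 58, 53, 56, 56, 52, 54, 57, 54, 54, 57, 54, 78, 138, 160, 152, 115, 113, 111, 114, 112]
[132, 133, 133, 134, 136, 133, 136, 133, 133, 130, 131, 128, 121, 113, 59, 54, 55, 53, 58, 57, 59, 58, 61, 61, 60, 57, 62, 58, 55, 87, 150, 170, 166, 122, 119, 122, 123, 121]
```

```bash
cat > rol.py <<'E'
from ramp import *
def edge(a):
    g=cv2.cvtColor(a,cv2.COLOR_RGB2GRAY).astype(float);o=[]
    for r in range(198,240):
        w=g[r,398:414];k=int(w.argmax());d=w[:5].mean();t=(d+w[k])/2
        j=max(i for i in range(k) if w[i]<t<=w[i+1]);o.append(398+j+(t-w[j])/(w[j+1]-w[j]))
    return np.array(o)
if __name__=="__main__":
    import os
    a0=cv2.imread("pics/top0.png")[:,:,::-1].copy();a=np.ascontiguousarray(get_image("top"))
    d=edge(a)-edge(a0);print("shift px up-slope",d.mean(),np.median(d),"se",d.std()/len(d)**.5)
    os.system("python3 st.py")
E
python3 rol.py
```

```text
24.025 [0.49 6.11 7.56] [ 1.14 -0.01 -0.08] [ 529.98 -147.61   36.88] [ 2.35 82.72 16.55]
shift px up-slope -0.02739116520136452 -0.018452943296296098 se 0.006508106920675144
```

>>> apply_moves(targets=[[0.03,0,0,0,0,0],[0,0,0,0,0,0]])

```text
clock: 24.28
eef_pos: [529.8, -148.7, 37.0]
tool_rot: [-1.568, -0.137, -1.635]
force: [0.5, 5.7, 7.2]
width: 43.9
```

```bash
python3 rol.py
```

```text
24.325 [1.   5.5  9.27] [ 1.13  0.03 -0.05] [ 529.87 -148.75   37.03] [ 2.32 81.57 16.54]
shift px up-slope -0.015797859505255474 -0.015209235460048376 se 0.00771046044377776
```

>>> apply_moves(targets=[[0.03,0,0,0,0,0],[0,0,0,0,0,0]])

```text
clock: 24.58
eef_pos: [529.8, -149.2, 37.1]
tool_rot: [-1.568, -0.136, -1.634]
force: [0.1, 6.5, 7.3]
width: 44.1
```

```bash
python3 rol.py
```

```text
24.625 [-0.11  6.88  8.39] [ 1.38  0.07 -0.05] [ 529.81 -149.21   37.07] [ 2.28 81.1  16.52]
shift px up-slope 0.1742375393820596 0.181524767801875 se 0.01705219621911625
```

>>> apply_moves(targets=[[0.03,0,0,0,0,0],[0,0,0,0,0,0]])

```text
clock: 24.88
eef_pos: [529.8, -150.1, 37.2]
tool_rot: [-1.568, -0.136, -1.634]
force: [0.7, 8.5, 7.6]
width: 44.1
```

```bash
python3 rol.py
```

```text
24.925 [0.33 6.78 8.73] [ 1.48 -0.01 -0.05] [ 529.8  -150.14   37.21] [ 2.33 80.16 16.53]
shift px up-slope 0.5631553784336117 0.5779816017315795 se 0.02674976393723188
```

>>> apply_moves(targets=[[-0.04,-0.01,0,0,0,0],[0,0,0,0,0,0]])

```text
clock: 25.18
eef_pos: [529.8, -150.2, 37.2]
tool_rot: [-1.568, -0.137, -1.635]
force: [3.0, 5.4, 2.9]
width: 44.0
```

```bash
python3 rol.py
```

```text
25.225 [1.6  4.7  4.17] [ 1.12 -0.37  0.05] [ 529.77 -150.2    37.26] [ 2.3  80.09 16.57]
shift px up-slope 0.6038913792318397 0.6019473765790906 se 0.02649704540302217
```

>>> apply_moves(targets=[[-0.03,0,0,0,0,0],[0,0,0,0,0,0]])

```text
clock: 25.48
eef_pos: [529.7, -150.2, 37.3]
tool_rot: [-1.568, -0.139, -1.636]
force: [3.0, 2.2, 3.3]
width: 43.7
```

```bash
python3 rol.py
```

```text
25.525 [3.19 2.36 3.28] [ 0.59 -0.65  0.2 ] [ 529.72 -150.21   37.24] [ 2.26 80.09 16.55]
shift px up-slope 0.6146159559830253 0.6178547940915564 se 0.025831118107924874
```

>>> apply_moves(targets=[[-0.02,0,0,0,0,0],[0,0,0,0,0,0]])

```text
clock: 25.78
eef_pos: [529.2, -150.1, 37.2]
tool_rot: [-1.569, -0.139, -1.637]
force: [3.2, -0.3, 3.3]
width: 44.3
```

```bash
python3 rol.py
```

```text
25.825 [ 2.88 -1.2   3.36] [ 0.09 -0.61  0.16] [ 529.09 -150.01   37.19] [ 1.61 80.25 16.52]
shift px up-slope 0.5518832801218058 0.5681233362910234 se 0.025935780922715417
```

>>> apply_moves(targets=[[-0.025,0,0,0,0,0],[0,0,0,0,0,0]])

```text
clock: 26.08
eef_pos: [528.5, -149.3, 37.1]
tool_rot: [-1.57, -0.14, -1.637]
force: [2.7, -3.1, 5.1]
width: 44.2
```

```bash
python3 rol.py
```

```text
26.125 [ 1.81 -3.68  4.72] [-0.45 -0.38  0.04] [ 528.5 -149.3   37.1] [ 0.99 80.93 16.52]
shift px up-slope 0.2729710033263351 0.2626849894291752 se 0.022311563051217276
```

>>> apply_moves(targets=[[-0.01,0,0.04,0,0,0],[0,0,0,0,0,0]])

```text
clock: 26.38
eef_pos: [528.5, -149.3, 37.1]
tool_rot: [-1.573, -0.14, -1.637]
force: [-1.0, -2.0, 9.2]
width: 44.3
```

```bash
python3 rol.py
```

```text
26.425 [-0.38 -4.32  7.63] [-0.44  0.05 -0.  ] [ 528.56 -149.29   37.13] [ 1.04 80.94 16.55]
shift px up-slope 0.27276678929963727 0.2839792931810621 se 0.02214359062352948
```

>>> apply_moves(targets=[[0,0,0,0,0,0],[0,0,0,0,0,0],[0,0,0,0,0,0],[0,0,0,0,0,0]], jaw=0.5)

```text
clock: 26.92
eef_pos: [530.3, -147.7, 36.6]
tool_rot: [-1.57, -0.138, -1.636]
force: [-0.1, 0.6, -0.5]
width: 64.3
```

```bash
python3 rol.py
```

```text
26.975 [ 0.01 -0.21  0.42] [ 0.06 -0.06 -0.02] [ 530.42 -147.8    36.68] [ 2.8  82.58 16.34]
shift px up-slope 0.11691193218153796 0.0921744173079162 se 0.01851891647656734
```

>>> apply_moves(targets=[[0,-0.3,0,0,0,0],[0,-0.5,0,0,0,0],[0,-0.8,0,0,0,0],[0,-0.9,0,0,0,0],[0,-0.9,0,0,0,0],[-0.9,-0.5,0,0,0,0],[-0.9,-0.5,0,0,0,0],[-0.9,0,0,0,0,0],[-0.9,0,0,0,0,0],[-0.9,0,0,0,0,0],[-0.9,0,0,0,0,0],[0,0,0,0,0,0]])

```text
clock: 28.48
eef_pos: [545.7, 94.1, 181.6]
tool_rot: [-1.569, -0.136, -1.63]
force: [0.6, 0.1, 0.3]
width: 64.0
```

```bash
python3 rol.py
python3 - <<'E'
from h import *
a=get_image("top");b=get_image("side")
A=cv2.resize(a[170:275,320:430],None,fx=4,fy=4,interpolation=cv2.INTER_CUBIC)
B_=cv2.resize(b[150:290,220:380],None,fx=2.2,fy=2.2,interpolation=cv2.INTER_CUBIC)
c=np.zeros((420,800,3),np.uint8);c[:,:440]=A;c[:308,445:797]=B_
cv2.imwrite("pics/placed.png",c[:,:,::-1])
E
```

```text
28.525 [-0.22 -0.45  0.12] [ 0.08  0.03 -0.02] [545.68  91.36 181.79] [  2.59 299.7  193.38]
shift px up-slope 0.13315548983442768 0.1203357897322519 se 0.019361025896475002
```

View pics/placed.png

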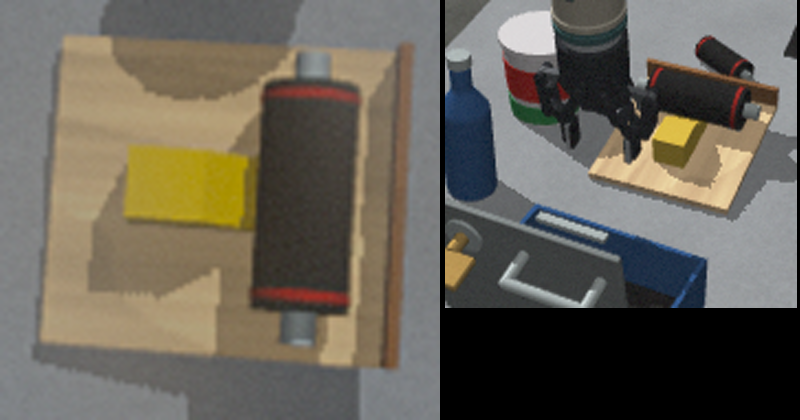

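Run:
```python
from rol import *
a=np.ascontiguousarray(get_image("top"));hsv=cv2.cvtColor(a,cv2.COLOR_RGB2HSV)
m=cv2.inRange(hsv,(23,170,60),(34,255,255));m[:200]=0;m[235:]=0;m[:,:345]=0;m[:,386:]=0
c=max(cv2.findContours(m,cv2.RETR_EXTERNAL,cv2.CHAIN_APPROX_NONE)[0],key=cv2.contourArea);print(cv2.approxPolyDP(c,1.5,True)[:,0].tolist(),cv2.minAreaRect(c))
q=lambda u,v:np.array([320+u/4-.37,170+v/4-.37])
F=np.c_[xb,yb,zb];b=lambda P:(P-B)@F
def onbed(px,h):
    o,d=ray("top",px);return b(o+d*((h-(o-B)@zb)/(d@zb)))
for px in((128,146),(124,218)):print("rear top",onbed(q(*px),42))
for px in((264,82),(359,88),(252,307),(348,313)):print("roller",onbed(q(*px),30))
# line fits of the chock's long sides on the block half
for s in(0,1):
    cols=np.arange(354,366);r=[np.nonzero(m[:,k])[0][[0,-1][s]] for k in cols];print(np.degrees(np.arctan(np.polyfit(cols,r,1)[0])))
```

```text
[[353, 207], [352, 223], [383, 226], [383, 210]] ((367.6615295410156, 216.20770263671875), (32.86920166015625, 17.86100196838379), 7.125016689300537)
rear top [ 23.85 109.31  42.  ]
rear top [-21.   108.84  42.  ]
roller [70.42 28.21 30.  ]
roller [ 69.63 -29.94  30.  ]
roller [-69.61  27.9   30.  ]
roller [-69.17 -29.83  30.  ]
1.4020643290410977
6.384163939512266
```

```bash
python3 -c "
from cell import *
print(finish_job(), read_state()['clock'], read_state()['force'])"
```

```text
the job is handed in; nothing more can be done
the job is handed in; nothing more can be done
```

The job is handed in, finished at about 29 s of the 72 s allowed. I turned the key to its stop, swung the panel to its stop and left it there, and set the chock thin edge first against the roller's low side.

**Key and panel:** the torque rose to 1.9 N m at the key's stop. The panel read about 1.76 rad by the arm, with a force jump at the stop. The last picture shows the panel still open.

**Chock:** these are from the last top image.

| Check | Measured |
|---|---|
| Chock rear to roller axis | 110 mm (109.5 mm when touching) |
| Off the roller's middle | about 1 mm |
| Out of square | about 0.6° by the rear edge |

Rough line fits of the chock's long sides disagreed with each other by 5°, so I relied on the rear edge.

**What did not go perfectly:**
- While pushing, I moved the roller about 1.4 mm up the slope before backing off. It now rests about 0.3 mm from its starting place, against the chock.
- The first press onto the ramp briefly reached about 33 N, and the push at the panel's stop about 41 N on the wrist sensor. That is well under the 120 N wrist limit. The push at the stop was through the fingers gripping the handle, so I don't think the 40 N limit on the arm and gripper body applied.
- The camera read about 3–5 mm low in y against the arm, which I allowed for.

I did not touch the flask, pail or screwdriver. The flask and pail stood in place in the last picture, but the screwdriver was outside it.

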